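# Put the bench's small things away by kind

## Robot

A 6-joint arm with a two-finger parallel gripper is mounted at the origin on a cart in front of the work surface, level with it; the furniture and walls round the work are solid. World frame = base frame: x ahead of the robot, y to its left, z up, the work surface at z = 0. Lengths are in m, angles in rad, forces in N, time in s.
With the tool pointing down it reaches from about 0.35 to 0.975 m from the base axis. Payload 4.9 kg.
Tool frame: the origin (TCP) lies at the very end of the fingers, on their centre line; the grasp point (between the pads) lies 19 mm behind it; z points along the fingers, y is the line along which they close (so a half turn about z gives the same grasp; the last joint's range is limited). The gripper opens to 85 mm and grips with 20 to 120 N. Pads are 22 mm wide; open, the fingers measure 114 mm over their backs; the gripper's body (76 mm by 85 mm) begins 54 mm behind the grasp point. The pads swing forward as they close: fully open they stand 13 mm farther back than shut.
Start: joints at [1.01, 0.053, 1.613, -0, 1.476, -0.119], TCP at [0.267, 0.565, 0.231] pointing down, gripper open.
Joint ranges: [-3.01, 3.01], [-1.01, 2.22], [0.06, 2.58], [-1.02, 4.17], [0.09, 2.62], [-3.14, 3.14]. Speed limits (rad/s): [2.57, 2.57, 3.14, 3.14, 3.14, 3.14].

## Interface

Orientations are given as a unit quaternion [w, x, y, z].
In Python, from plant import state, optics, ticket, nets gives the robot as it stands. The module is installed in compiled form; this text tells all that it offers.
- The arm moves only by the shell command python3 -m inch 'ROWS' [OPENING]. ROWS is JSON, a list of rows, each an object of numbers: "dx", "dy", "dz": the shift along the tool's x, y, z as a fraction of full scale; "rx", "ry", "rz": the turn, a rotation vector about the tool's x, y, z as a fraction of full scale. In form: [{"dx": .., "dy": .., "dz": .., "rx": .., "ry": .., "rz": ..}, ...]. A call has 1 to 5 rows; each row is the pose to reach, as a shift and turn from the pose commanded when the call began, along the tool's axes at that moment; what a row does not reach only later rows make up. Full scale, the value 1, is 0.8 m for a shift and 1.5 rad for a turn. A row lasts 1/10 s, in which the tool goes at most 50 mm and 8.59 degrees, less where a joint would pass 70% of its speed; a pose out of reach is approached as far as the arm can. A call with a number of a shift or a turn outside -1 to 1 is refused whole. A call with a gripper value outside its range is refused whole. OPENING is the opening, from -1 (shut) to 1 (fully open), set as the call begins (- or left out, the last holds). The fingers move at their own pace and stop on an object; the grip force is fixed at half the most. Time passes only in rows, so rows that repeat a pose let the fingers close. It gives the time, the measured TCP pose, the force, the opening and the grip force at its end, in the units of the state.
- state(): the state, without advancing time (a new reading comes with each control period).
- optics.grab_frame(name): name is "scene" or "top" or "wrist"; returns the picture (480x640x3 uint8, red, green, blue); there is no depth.
- optics.camera_info(name): a dict with "fx", "fy", "cx", "cy" (pixels), "R" (3x3) and "t" (3): a world point X has camera coordinates R X + t. Camera axes: x right, y down, z forward; pixel columns grow to the right and rows downward; lengths in m; the calibration is good to about 2 mm. A picture is of the moment at which its call begins: read the wrist's pose just before it. camera_info takes no time and is no camera call; for the wrist camera it gives the pose at the moment of the call.
- ticket.job_done(): hands the job in; it is judged then, once.
Trained networks look in the newest picture that a camera, given by its name, has taken for a name from the list of things; names that differ only in an ending like _2 or _b are one class to them, and where a whole thing is asked for, a point or a joint stands for the part that bears it (a point fixed in the world has none). Each returns a list of dicts, best first, with "confidence" (0 to 1); they miss things now and then, are a little off and sometimes report something else, mostly with a low value. They report only what shows in the picture. A call takes as long as a camera call. They do not tell look-alikes from the thing itself.
- nets.boxes_of(camera, name): "bbox" ([centre column, centre row, width, height] in pixels, round what is visible of it).
- nets.outline_of(camera, name): "pixels" (480x640 bool, what is visible of it) and "bbox" ([centre column, centre row, width, height] in pixels, round what is visible of it).
The state is a dict: "time": time; "joint_pos": joint angles; "joint_vel": joint speeds; "joint_efforts": joint torques, N m; "tool_pos": TCP position; "tool_rot": TCP orientation; "contact_force": force on the tool from outside, world axes, zero at the start; "ft_torque": the same for the moment, N m; "gripper_width": opening from 0.0 (shut) to 1.0 (fully open); "grasp_force": force on a finger pad.
Only numpy, scipy, OpenCV 4.12 (cv2) and the standard library are available. Lean on these libraries where they do the work, as an engineer would, in place of code of your own. Each camera call takes 0.05 s, during which the arm holds its last target. There are 200 camera calls.

## Task

Sort the mixed things on the bench to where each kind belongs: the two pale wooden plugs standing in the oblong tray, one in each bay, the larger oak stopper standing in the square tray, the brass weight standing in the round tray, and the paste brush lying in the notches of the wooden brush rest. Stand and lay each in the middle of its place, and leave the brown leaf bunch lying among them where it is.

Things in the scene. Friction and masses are not known exactly. Their poses are not given: they have to be found in the camera images.
- pale_plug_a: pale turned wooden mould plug, an upright cylinder 34 mm in diameter and 40 mm tall with a small hole in its top; one of two alike. Origin at the centre of its underside, z up its axis. Loose.
- pale_plug_b: the other pale turned wooden mould plug, same shape and size (34 mm diameter, 40 mm tall). Origin at the centre of its underside, z up its axis. Loose.
- oak_stopper: darker oak stopper, slightly tapered upright cylinder, 42 mm in diameter and 48 mm tall, the largest of the loose turned things. Origin at the centre of its underside, z up its axis. Loose.
- brass_weight: small brass weight standing upright, 43 mm tall: a body 26 mm in diameter and 29 mm high, with a narrower neck and a 16 mm knob above it (grip the body). Origin at the centre of its underside, z up its axis. Loose.
- paste_brush: slim wooden paste brush lying flat, 140 mm long, 12 mm wide, 11 mm high. Origin at the middle of its length on its underside; its y axis runs along its length. Loose; grip it near the middle.
- two_bay_tray: low oblong wooden tray, fixed, 68 x 131 mm (its x and y), with one divider across the middle that makes two bays 58 x 60.5 mm inside. Solid base: the floor inside lies 20 mm above the bench, the 5 mm thick walls end 27 mm above it. Origin under its centre, y along its length. Bay centres lie at y = +31.5 and -31.5 mm.
- square_tray: low square wooden tray, fixed, 78 x 78 mm, one bay 68 x 68 mm inside. Solid base: the floor inside lies 20 mm above the bench, the 5 mm thick walls end 27 mm above it. Origin under its centre.
- round_tray: low round wooden tray, fixed, 64 mm in outer diameter, 54 mm inside. Solid base: the floor inside lies 20 mm above the bench, the 5 mm thick wall ends 27 mm above it. Origin under its centre.
- brush_rest: wooden brush rest, fixed: a 96 x 56 mm base 20 mm thick (x and y) with two upright end rails 8 mm thick, centred at x = +40 and -40 mm. Each rail has a notch 28 mm wide whose bottom is 36 mm above the bench, between prongs that rise to 49 mm. The brush lies across both notches along the rest's x axis; the 72 mm between the rails is open for the fingers. Origin under its centre, on the bench.
- bunch: rough brown rolled leaf bunch like a fat cigar, 110 mm long, 22 mm wide, 20 mm high, lying among the things to be sorted. Not part of the job. Origin at the middle of its underside, y along its length. Loose.
Mind the look-alikes: they are no part of the job. Leave any black or blue look-alike of the pale_plug_a alone.

How it is judged:
At the end, for the whole second after the job is handed in: A pale plug in each oblong-tray bay, stopper in square tray, weight in round tray: on the floor, upright (0.15 rad), within 16 mm of centre along each tray axis. Brush in both notches, middle within 20 mm, 0.25 rad of the rest. All released, at rest; bunch moved under 30 mm ((((x of pale_plug_a in the frame of two_bay_tray between -0.016 and 0.016 m and y of pale_plug_a in the frame of two_bay_tray between 0.0155 and 0.0475 m and z of pale_plug_a in the frame of two_bay_tray between 0.014 and 0.026 m and angle between pale_plug_a's own z axis and vertical below 0.15 rad) and (x of pale_plug_b in the frame of two_bay_tray between -0.016 and 0.016 m and y of pale_plug_b in the frame of two_bay_tray between -0.0475 and -0.0155 m and z of pale_plug_b in the frame of two_bay_tray between 0.014 and 0.026 m and angle between pale_plug_b's own z axis and vertical below 0.15 rad)) or ((x of pale_plug_b in the frame of two_bay_tray between -0.016 and 0.016 m and y of pale_plug_b in the frame of two_bay_tray between 0.0155 and 0.0475 m and z of pale_plug_b in the frame of two_bay_tray between 0.014 and 0.026 m and angle between pale_plug_b's own z axis and vertical below 0.15 rad) and (x of pale_plug_a in the frame of two_bay_tray between -0.016 and 0.016 m and y of pale_plug_a in the frame of two_bay_tray between -0.0475 and -0.0155 m and z of pale_plug_a in the frame of two_bay_tray between 0.014 and 0.026 m and angle between pale_plug_a's own z axis and vertical below 0.15 rad))) and x of oak_stopper in the frame of square_tray between -0.016 and 0.016 m and y of oak_stopper in the frame of square_tray between -0.016 and 0.016 m and z of oak_stopper in the frame of square_tray between 0.014 and 0.026 m and angle between each of oak_stopper, brass_weight's own z axis and vertical below 0.15 rad and x of brass_weight in the frame of round_tray between -0.016 and 0.016 m and y of brass_weight in the frame of round_tray between -0.016 and 0.016 m and z of brass_weight in the frame of round_tray between 0.014 and 0.026 m and x of paste_brush in the frame of brush_rest between -0.02 and 0.02 m and y of paste_brush in the frame of brush_rest between -0.02 and 0.02 m and z of paste_brush in the frame of brush_rest between 0.03 and 0.042 m and angle between the y axis of paste_brush and the x axis of brush_rest, either way round below 0.25 rad and distance of bunch from where it was at the start of the episode below 0.03 m and linear speed of each of pale_plug_a, pale_plug_b, oak_stopper, brass_weight, paste_brush below 0.02 m/s); the robot touches nothing.
It fails at once if the leaf bunch is moved more than 30 mm from where it lay (distance of bunch from where it was at the start of the episode above 0.03 m).
It also fails if it takes over 102 s, if anything falls off the work surface, if the arm or the gripper's body presses on something with over 40 N, if the wrist force passes 120 N, or if a joint passes its speed limit or range.

## Working session

There is one attempt and no reset: what is moved stays moved. The work goes in short steps, Python scripts to look and compute and a shell command to move; the robot and the scene stay as the last step left them, time stands still between calls to the robot, and variables do not carry over. Pictures are saved under pics/ and viewed, at most 14 in all, crops included, and the job is handed in when it is done.

```bash
mkdir -p pics; python3 - <<'E'
from plant import state, optics, ticket, nets
import cv2
s=state();print(s)
for n in ("scene","top"):
    im=optics.grab_frame(n);cv2.imwrite(f"pics/{n}0.png",im[:,:,::-1])
    ci=optics.camera_info(n);print(n,ci)
E
```

```text
{'time': 0.0, 'joint_pos': array([ 1.01000907e+00,  5.33371855e-02,  1.61433498e+00, -1.18518688e-05,
        1.47594721e+00, -1.18988663e-01]), 'joint_vel': array([ 0.00013827,  0.0005622 , -0.00043614,  0.00118451, -0.00184147,
        0.00041206]), 'joint_efforts': array([ 4.31338515e-05, -3.93678832e+01, -3.70174992e+01, -1.40791076e-04,
        7.00020013e-03, -5.83459084e-06]), 'tool_pos': array([0.26688954, 0.56445772, 0.23005071]), 'tool_rot': array([-3.32274042e-04,  2.19106490e-01,  9.75700425e-01, -9.57353893e-04]), 'contact_force': array([-0.27144966, -0.10214985, -0.06924101]), 'ft_torque': array([ 0.06306281, -0.00963339,  0.04163221]), 'grasp_force': 0.0, 'gripper_width': 1.0032804982096881}
scene {'fx': 596.7670073288884, 'fy': 596.7670073288884, 'cx': 318.57449387141287, 'cy': 243.76524110877853, 'R': array([[-0.81701606, -0.57660921,  0.00256482],
       [-0.45218568,  0.63794368, -0.62334258],
       [ 0.35778887, -0.51044067, -0.78194466]]), 't': array([0.38680393, 0.26622247, 0.94487364])}
top {'fx': 472.4751001651745, 'fy': 472.4751001651745, 'cx': 313.98618000642364, 'cy': 231.2886503210442, 'R': array([[ 0.00742978, -0.99971191, -0.02282297],
       [-0.99307913, -0.00470137, -0.11735301],
       [ 0.11721191,  0.02353692, -0.99282797]]), 't': array([-0.03542596,  0.49492627,  0.87827934])}
```

View pics/top0.png

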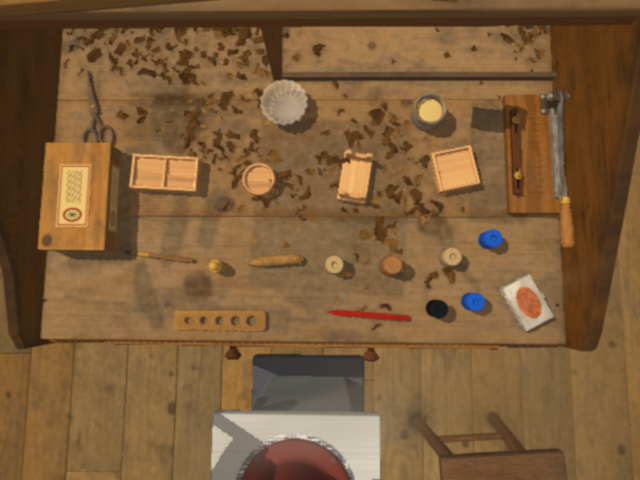

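View pics/scene0.png

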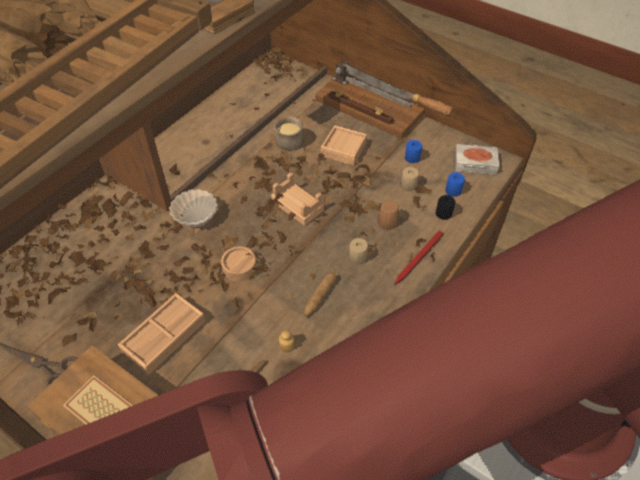

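```bash
cat > h.py <<'E'
from plant import state, optics, ticket, nets
import numpy as np, cv2
from scipy.spatial.transform import Rotation as Ro
def proj(cam,p,z):
    "pixel -> world point on plane z"
    c=optics.camera_info(cam) if isinstance(cam,str) else cam
    d=c["R"].T@np.array([(p[0]-c["cx"])/c["fx"],(p[1]-c["cy"])/c["fy"],1.]);o=-c["R"].T@c["t"]
    return (o+d*(z-o[2])/d[2])[:2]
def pix(cam,X):
    c=optics.camera_info(cam) if isinstance(cam,str) else cam
    q=c["R"]@np.array(X)+c["t"];return np.array([c["fx"]*q[0]/q[2]+c["cx"],c["fy"]*q[1]/q[2]+c["cy"]])
E
python3 - <<'E'
from h import *
H=dict(pale_plug_a=.02,oak_stopper=.024,brass_weight=.015,paste_brush=.011,two_bay_tray=.027,square_tray=.027,round_tray=.027,brush_rest=.03,bunch=.01)
optics.grab_frame("top")
for n,h in H.items():
    for o in nets.outline_of("top",n)[:5]:
        m=o["pixels"].astype(np.uint8)
        cs=cv2.findContours(m,0,2)[0]
        if not cs: continue
        c=max(cs,key=cv2.contourArea).reshape(-1,2)
        w=np.array([proj("top",p,h) for p in c],np.float32)
        r=cv2.minAreaRect(w)
        print(n,round(o["confidence"],2),np.round(o["bbox"]),np.round(r[0],3),np.round(r[1],3),round(r[2],1))
E
```

```text
pale_plug_a 0.92 [473. 303.  24.  19.] [ 0.363 -0.333] [0.034 0.043] 0.4
pale_plug_a 0.65 [489. 237.  23.  21.] [ 0.483 -0.369] [0.035 0.044] 0.3
pale_plug_a 0.63 [334. 264.  20.  20.] [ 0.432 -0.07 ] [0.033 0.033] 0.3
pale_plug_a 0.58 [437. 309.  23.  16.] [ 0.35  -0.265] [0.032 0.04 ] 0.5
oak_stopper 0.85 [391. 266.  18.  19.] [ 0.429 -0.178] [0.036 0.038] 0.3
brass_weight 0.76 [217. 266.  16.  10.] [0.428 0.159] [0.023 0.029] 0.4
paste_brush 0.87 [158. 258.  69.  16.] [0.448 0.272] [0.138 0.014] 82.2
paste_brush 0.5 [453. 169.  55.  47.] [ 0.622 -0.306] [0.083 0.086] 11.7
two_bay_tray 0.84 [167. 173.  72.  38.] [0.609 0.263] [0.14  0.076] 87.9
square_tray 0.94 [453. 170.  55.  45.] [ 0.617 -0.302] [0.082 0.086] 12.4
square_tray 0.75 [165. 174.  72.  41.] [0.608 0.263] [0.139 0.074] 86.9
round_tray 0.63 [259. 180.  34.  34.] [0.596 0.077] [0.067 0.061] 27.0
brush_rest 0.95 [354. 178.  34.  58.] [ 0.602 -0.11 ] [0.055 0.103] 80.8
bunch 0.97 [275. 259.  52.  15.] [0.44  0.045] [0.022 0.1  ] 2.8
```

Top view: pale plugs at (334,264) and (452,257), stopper at (391,266), weight at (217,266), brush at (160,258) and bunch at (275,260). The trays are at (165,173), (259,180) and (455,170), and the rest is at (356,177). The red brush and the blue and black plugs are look-alikes, so I'll leave them alone. First move is toward the brush.

```bash
cat >> h.py <<'E'
def go(x,y,z,yaw=None,frm=None):
    "print row fractions from the present pose to a tool-down pose; yaw = world angle (deg) of tool y, mod 180"
    s=state();R=Ro.from_quat(np.roll(s["tool_rot"],-1))
    M=R.as_matrix();p=s["tool_pos"]; cur=np.degrees(np.arctan2(M[1,1],M[0,1]))
    if yaw is None: yaw=cur
    a=np.radians(cur+(yaw-cur+90)%180-90)
    Y=np.array([np.cos(a),np.sin(a),0]);Z=np.array([0,0,-1.]);T=np.c_[np.cross(Y,Z),Y,Z]
    rv=Ro.from_matrix(M.T@T).as_rotvec()/1.5
    d=M.T@(np.array([x,y,z])-p)/.8
    print("t",round(s["time"],2),"p",p.round(4),"yaw",round(cur,1),"F",s["contact_force"].round(1),"w",round(s["gripper_width"],2),"q6",s["joint_pos"][5].round(2))
    print("  d",d.round(3),"r",rv.round(3),"rows",np.ceil(max(np.linalg.norm(d)*.8/.05,np.linalg.norm(rv)*1.5/.15)))
def look(names,hs,save=None,cam="wrist"):
    c=optics.camera_info(cam);im=optics.grab_frame(cam)
    if save: cv2.imwrite("pics/"+save,im[:,:,::-1])
    for n,h in zip(names,hs):
        for o in nets.outline_of(cam,n)[:4]:
            cs=cv2.findContours(o["pixels"].astype(np.uint8),0,2)[0]
            if not cs: continue
            k=max(cs,key=cv2.contourArea).reshape(-1,2)
            r=cv2.minAreaRect(np.array([proj(c,p,h) for p in k],np.float32))
            col=im[o["pixels"]].mean(0)
            print(n,round(o["confidence"],2),np.round(o["bbox"]),np.round(r[0],4),np.round(r[1],3),round(r[2],1),"rgb",col.round())
    return im,c
E
T='{"dx":-0.2,"dy":-0.13,"rz":0.42}'
python3 -m inch '[{"dx":-0.2,"dy":-0.13,"rz":0.42},{"dx":-0.2,"dy":-0.13,"rz":0.42},{"dx":-0.2,"dy":-0.13,"rz":0.42},{"dx":-0.2,"dy":-0.13,"rz":0.42},{"dx":-0.2,"dy":-0.13,"rz":0.42}]' 1
python3 -c "
from h import *
go(.448,.272,.23,-7.8)"
```

```text
t 0.6 p [0.2672 0.565  0.2313] yaw 64.7 F [-0.2 -0.2  1.3] w 1.01 q6 -0.12
  d [-0.361 -0.234  0.002] r [-0.     0.     0.843] rows 9.0validation failed for argument at $[0]...
```

```bash

python3 -m inch '[{"dx":-0.2,"dy":-0.13,"dz":0,"rx":0,"ry":0,"rz":0.42},{"dx":-0.2,"dy":-0.13,"dz":0,"rx":0,"ry":0,"rz":0.42},{"dx":-0.2,"dy":-0.13,"dz":0,"rx":0,"ry":0,"rz":0.42},{"dx":-0.2,"dy":-0.13,"dz":0,"rx":0,"ry":0,"rz":0.42},{"dx":-0.2,"dy":-0.13,"dz":0,"rx":0,"ry":0,"rz":0.42}]' 1
python3 -c "
from h import *
go(.448,.272,.23,-7.8)"
```

```text
time: 1.1
tool_pos: [0.3696, 0.3992, 0.2315]
tool_rot: [0.001, 0.514, 0.858, -0.0]
contact_force: [-0.6, 0.6, -0.2]
gripper_width: 1.001
grasp_force: 0.0
t 1.1 p [0.3696 0.3992 0.2315] yaw 28.1 F [-0.6  0.6 -0.2] w 1.0 q6 0.2
  d [-0.186  0.012  0.002] r [0.001 0.001 0.418] rows 5.0
```

```bash

python3 -m inch '[{"dx":-0.186,"dy":0.012,"dz":0,"rx":0,"ry":0,"rz":0.418},{"dx":-0.186,"dy":0.012,"dz":0,"rx":0,"ry":0,"rz":0.418},{"dx":-0.186,"dy":0.012,"dz":0,"rx":0,"ry":0,"rz":0.418},{"dx":-0.186,"dy":0.012,"dz":0,"rx":0,"ry":0,"rz":0.418},{"dx":-0.186,"dy":0.012,"dz":0,"rx":0,"ry":0,"rz":0.418}]' 1 >/dev/null
python3 -c "
from h import *
look(['paste_brush','brass_weight','two_bay_tray'],[.0055,.015,.027],'w1.png')
go(.448,.272,.05,-7.8)
c=optics.camera_info('wrist');print(-c['R'].T@c['t'],c['R'].round(2))"
```

```text
paste_brush 0.9 [316. 205.  13. 126.] [0.4478 0.273 ] [0.14  0.011] 83.3 rgb [155. 112.  63.]
brass_weight 0.71 [316. 309.  20.  32.] [0.4285 0.1554] [0.04  0.026] 81.8 rgb [217. 169.  81.]
two_bay_tray 0.73 [472. 196.  77. 128.] [0.6076 0.2649] [0.131 0.076] 86.8 rgb [225. 177. 109.]
t 1.8 p [0.4465 0.2772 0.2313] yaw -7.1 F [-0.1 -0.4 -0.7] w 1.01 q6 0.54
  d [-0.006  0.003  0.227] r [-0.    -0.     0.008] rows 4.0
[0.45424303 0.34160215 0.37401707] [[ 0.99 -0.12 -0.  ]
 [-0.12 -0.96  0.26]
 [-0.03 -0.26 -0.97]]
```

View pics/w1.png

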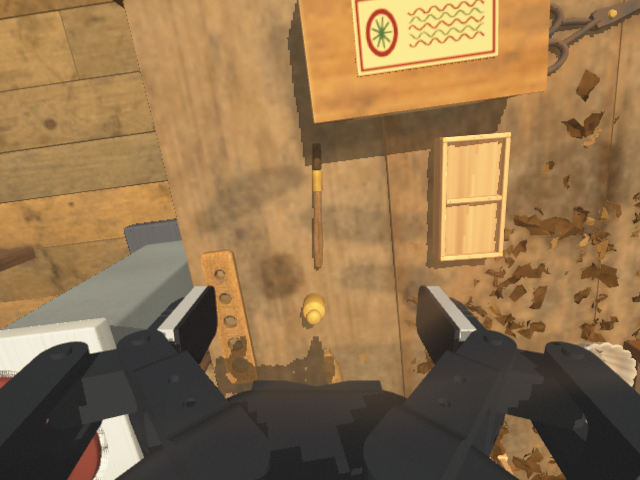

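The wrist view shows the brush at (316,205), weight at (313,310) and oblong tray at (474,197), all matching the networks. Next I descend and grip the brush.

```bash

python3 -m inch '[{"dx":-0.006,"dy":0.002,"dz":0.1,"rx":0,"ry":0,"rz":0},{"dx":-0.006,"dy":0.002,"dz":0.2,"rx":0,"ry":0,"rz":0},{"dx":-0.006,"dy":0.002,"dz":0.26,"rx":0,"ry":0,"rz":0},{"dx":-0.006,"dy":0.002,"dz":0.284,"rx":0,"ry":0,"rz":0},{"dx":-0.006,"dy":0.002,"dz":0.284,"rx":0,"ry":0,"rz":0}]' 0 
python3 -m inch '[{"dx":0,"dy":0,"dz":0,"rx":0,"ry":0,"rz":0},{"dx":0,"dy":0,"dz":0,"rx":0,"ry":0,"rz":0},{"dx":0,"dy":0,"dz":0,"rx":0,"ry":0,"rz":0},{"dx":0,"dy":0,"dz":0,"rx":0,"ry":0,"rz":0},{"dx":0,"dy":0,"dz":0,"rx":0,"ry":0,"rz":0}]' -1
python3 -m inch '[{"dx":0,"dy":0,"dz":0,"rx":0,"ry":0,"rz":0},{"dx":0,"dy":0,"dz":0,"rx":0,"ry":0,"rz":0}]' -1
```

```text
time: 2.3
tool_pos: [0.4444, 0.2712, -0.0005]
tool_rot: [-0.001, 0.75, 0.662, -0.003]
contact_force: [0.1, -0.9, -0.2]
gripper_width: 0.502
grasp_force: 0.0
time: 2.8
tool_pos: [0.4482, 0.2718, 0.0047]
tool_rot: [0.0, 0.751, 0.661, 0.0]
contact_force: [-1.2, -0.2, -0.9]
gripper_width: 0.105
grasp_force: 59.3
time: 3.0
tool_pos: [0.4481, 0.2715, 0.0043]
tool_rot: [0.0, 0.751, 0.66, 0.0]
contact_force: [-0.1, 0.1, -0.5]
gripper_width: 0.104
grasp_force: 59.3
```

```bash

python3 -m inch '[{"dx":0,"dy":0,"dz":-0.06,"rx":0,"ry":0,"rz":0},{"dx":0,"dy":0,"dz":-0.12,"rx":0,"ry":0,"rz":0},{"dx":0,"dy":0,"dz":-0.18,"rx":0,"ry":0,"rz":0},{"dx":0,"dy":0,"dz":-0.2,"rx":0,"ry":0,"rz":0},{"dx":0,"dy":0,"dz":-0.2,"rx":0,"ry":0,"rz":0}]'
python3 -c "
from h import *
go(.602,-.11,.17,80.8)"
```

```text
time: 3.5
tool_pos: [0.4501, 0.2724, 0.168]
tool_rot: [0.001, 0.751, 0.66, 0.003]
contact_force: [-0.2, -0.5, -0.2]
gripper_width: 0.106
grasp_force: 59.3
t 3.5 p [0.4501 0.2724 0.168 ] yaw -7.3 F [-0.2 -0.5 -0.2] w 0.11 q6 0.53
  d [-0.45   0.249 -0.003] r [ 5.000e-03  1.000e-03 -1.026e+00] rows 11.0
```

```bash

python3 -m inch '[{"dx":-0.24,"dy":0.13,"dz":-0.02,"rx":0,"ry":0,"rz":-0.48},{"dx":-0.24,"dy":0.13,"dz":-0.02,"rx":0,"ry":0,"rz":-0.48},{"dx":-0.24,"dy":0.13,"dz":-0.02,"rx":0,"ry":0,"rz":-0.48},{"dx":-0.24,"dy":0.13,"dz":-0.02,"rx":0,"ry":0,"rz":-0.48},{"dx":-0.24,"dy":0.13,"dz":-0.02,"rx":0,"ry":0,"rz":-0.48}]'
python3 -c "
from h import *
go(.602,-.11,.17,80.8)"
```

```text
time: 4.0
tool_pos: [0.5253, 0.0662, 0.1768]
tool_rot: [-0.002, 0.483, 0.876, -0.001]
contact_force: [0.9, 0.3, -0.7]
gripper_width: 0.104
grasp_force: 59.3
t 4.0 p [0.5253 0.0662 0.1768] yaw 32.2 F [ 0.9  0.3 -0.7] w 0.1 q6 -0.58
  d [-0.237 -0.036  0.008] r [-0.002 -0.003 -0.565] rows 6.0
```

```bash

python3 -m inch '[{"dx":-0.237,"dy":-0.036,"dz":0,"rx":0,"ry":0,"rz":-0.5},{"dx":-0.237,"dy":-0.036,"dz":0,"rx":0,"ry":0,"rz":-0.5},{"dx":-0.237,"dy":-0.036,"dz":0,"rx":0,"ry":0,"rz":-0.5},{"dx":-0.237,"dy":-0.036,"dz":0,"rx":0,"ry":0,"rz":-0.5},{"dx":-0.237,"dy":-0.036,"dz":0,"rx":0,"ry":0,"rz":-0.5}]' >/dev/null
python3 -m inch '[{"dx":0,"dy":0,"dz":0,"rx":0,"ry":0,"rz":-0.03},{"dx":0,"dy":0,"dz":0,"rx":0,"ry":0,"rz":-0.03}]' 
python3 -c "
from h import *
look(['brush_rest','paste_brush','round_tray'],[.049,.17,.027],'w2.png')
look(['brush_rest'],[.049],cam='top')
go(.602,-.11,.06,80.8)"
```

```text
time: 4.7
tool_pos: [0.6008, -0.1081, 0.1762]
tool_rot: [-0.003, 0.117, 0.993, 0.001]
contact_force: [-0.3, -0.3, -0.4]
gripper_width: 0.102
grasp_force: 59.3
brush_rest 0.91 [314. 226.  69. 114.] [ 0.5967 -0.1275] [0.021 0.091] 78.1 rgb [240. 213. 138.]
round_tray 0.78 [520. 171.  89.  79.] [0.5983 0.0734] [0.072 0.063] 68.5 rgb [226. 190. 120.]
t 5.0 p [ 0.6021 -0.1075  0.1796] yaw 76.6 F [ 0.4 -0.2 -0.7] w 0.11 q6 -1.64
  d [-0.001 -0.003  0.149] r [ 0.    -0.    -0.049] rows 3.0
```

View pics/w2.png

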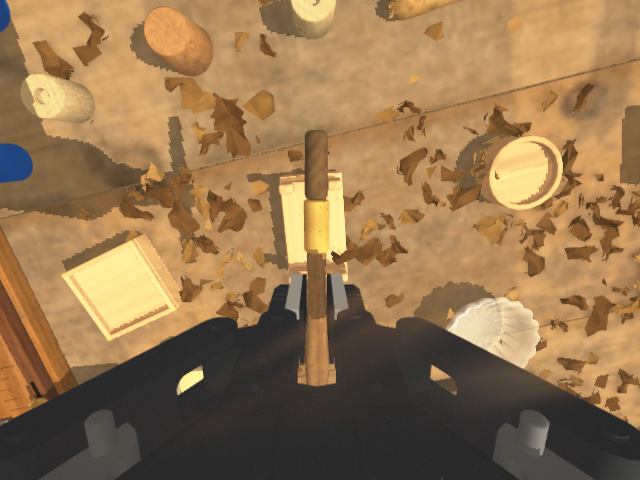

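```bash
python3 -c "
from h import *
for p in [(279,177),(342,173),(286,268),(348,263)]: print(p,proj('wrist',p,.049),proj('wrist',p,.02))
c,R=np.array([.602,-.11]),Ro.from_euler('z',-9.2,degrees=True).as_matrix()[:2,:2]
for X in [(-44,-28),(-44,28),(44,28),(44,-28)]: print(X,(c+R@np.array(X)/1e3).round(3),pix('wrist',[*(c+R@np.array(X)/1e3),.049]).round())
print(pix('wrist',[.602,-.11,.049]))
im=optics.grab_frame('top');x=cv2.resize(im[140:220,300:420],None,fx=6,fy=6,interpolation=2);cv2.imwrite('pics/t2.png',x[:,:,::-1])"
```

```text
(279, 177) [ 0.55410176 -0.12813648] [ 0.55580772 -0.13186883]
(342, 173) [ 0.56281292 -0.07782765] [ 0.56544316 -0.07622208]
(286, 268) [ 0.63116622 -0.14257401] [ 0.64104894 -0.14783822]
(348, 263) [ 0.63915929 -0.08911561] [ 0.6498901  -0.08870773]
(-44, -28) [ 0.554 -0.131] [276. 178.]
(-44, 28) [ 0.563 -0.075] [345. 173.]
(44, 28) [ 0.65  -0.089] [350. 274.]
(44, -28) [ 0.641 -0.145] [287. 279.]
[314.57058577 227.88485983]
```

View pics/t2.png

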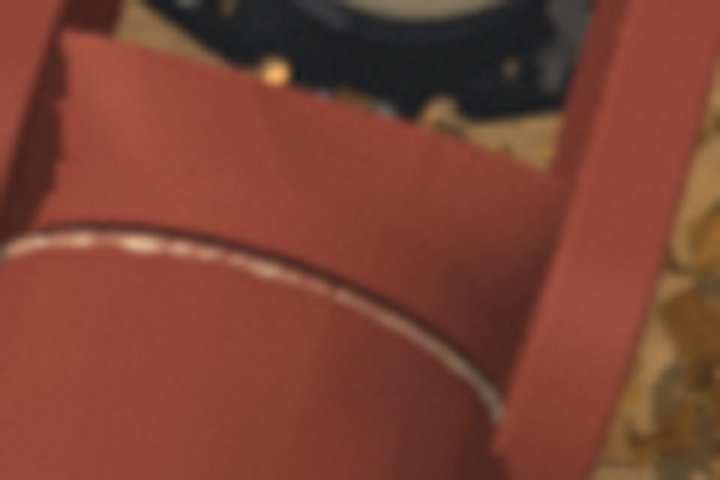

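The arm now hides the rest from the top camera. The wrist view shows the near rail corners at (279,177) and (342,173), which fit my estimate of the rest, so I lower the brush.

```bash

python3 -m inch '[{"dx":-0.001,"dy":-0.003,"dz":0.05,"rx":0,"ry":0,"rz":-0.049},{"dx":-0.001,"dy":-0.003,"dz":0.1,"rx":0,"ry":0,"rz":-0.049},{"dx":-0.001,"dy":-0.003,"dz":0.145,"rx":0,"ry":0,"rz":-0.049},{"dx":-0.001,"dy":-0.003,"dz":0.165,"rx":0,"ry":0,"rz":-0.049},{"dx":-0.001,"dy":-0.003,"dz":0.17,"rx":0,"ry":0,"rz":-0.049}]' >/dev/null
python3 -m inch '[{"dx":0,"dy":0,"dz":0,"rx":0,"ry":0,"rz":0},{"dx":0,"dy":0,"dz":0,"rx":0,"ry":0,"rz":0}]' 
python3 -c "
from h import *
go(.602,-.11,.0405,80.8)"
```

```text
time: 5.75
tool_pos: [0.6044, -0.111, 0.0466]
tool_rot: [0.002, 0.08, 0.997, -0.0]
contact_force: [0.4, -0.7, -0.4]
gripper_width: 0.105
grasp_force: 59.3
t 5.75 p [ 0.6044 -0.111   0.0466] yaw 80.8 F [ 0.4 -0.7 -0.4] w 0.1 q6 -1.71
  d [0.003 0.001 0.008] r [-0.     0.003 -0.   ] rows 1.0
```

```bash

python3 -m inch '[{"dx":0.002,"dy":0,"dz":0.007,"rx":0,"ry":0,"rz":0},{"dx":0.002,"dy":0,"dz":0.007,"rx":0,"ry":0,"rz":0},{"dx":0.002,"dy":0,"dz":0.007,"rx":0,"ry":0,"rz":0}]' 
python3 -m inch '[{"dx":0,"dy":0,"dz":0,"rx":0,"ry":0,"rz":0},{"dx":0,"dy":0,"dz":0,"rx":0,"ry":0,"rz":0},{"dx":0,"dy":0,"dz":0,"rx":0,"ry":0,"rz":0},{"dx":0,"dy":0,"dz":-0.05,"rx":0,"ry":0,"rz":0},{"dx":0,"dy":0,"dz":-0.11,"rx":0,"ry":0,"rz":0}]' -0.2
python3 -m inch '[{"dx":0,"dy":0,"dz":-0.06,"rx":0,"ry":0,"rz":0},{"dx":0,"dy":0,"dz":-0.12,"rx":0,"ry":0,"rz":0},{"dx":0,"dy":0,"dz":-0.15,"rx":0,"ry":0,"rz":0},{"dx":0,"dy":0,"dz":-0.15,"rx":0,"ry":0,"rz":0}]' 1
python3 -c "
from h import *
look(['paste_brush','pale_plug_a','oak_stopper','square_tray','round_tray'],[.047,.04,.048,.027,.027],'w3.png')
go(.43,-.175,.2,0)"
```

```text
time: 6.05
tool_pos: [0.6023, -0.1106, 0.0401]
tool_rot: [0.002, 0.08, 0.997, -0.0]
contact_force: [0.8, -0.5, 3.7]
gripper_width: 0.106
grasp_force: 59.8
time: 6.55
tool_pos: [0.5982, -0.1094, 0.1235]
tool_rot: [-0.004, 0.08, 0.997, 0.001]
contact_force: [1.4, -0.0, 1.2]
gripper_width: 0.4
grasp_force: 0.0
time: 6.95
tool_pos: [0.6033, -0.1109, 0.2524]
tool_rot: [0.005, 0.08, 0.997, -0.001]
contact_force: [0.0, 0.3, -0.4]
gripper_width: 0.995
grasp_force: 0.0
paste_brush 0.93 [316. 200.  11. 127.] [ 0.5983 -0.111 ] [0.011 0.138] 81.1 rgb [178. 130.  74.]
pale_plug_a 0.96 [119.  85.  51.  42.] [ 0.4519 -0.2836] [0.051 0.034] 71.2 rgb [216. 183. 121.]
pale_plug_a 0.95 [ 60. 133.  59.  36.] [ 0.486  -0.3577] [0.058 0.034] 80.8 rgb [ 37.  71. 126.]
pale_plug_a 0.83 [331.  29.  34.  48.] [ 0.4368 -0.0722] [0.034 0.041] 80.7 rgb [216. 185. 122.]
pale_plug_a 0.79 [51. 14. 61. 25.] [ 0.383  -0.3239] [0.056 0.022] 80.7 rgb [ 44.  89. 163.]
oak_stopper 0.73 [222.  51.  49.  56.] [ 0.4388 -0.1745] [0.048 0.036] 29.8 rgb [197. 136.  78.]
square_tray 0.84 [158. 248.  99.  87.] [ 0.6207 -0.3009] [0.079 0.089] 11.9 rgb [247. 212. 133.]
square_tray 0.5 [333.  28.  34.  49.] [ 0.4331 -0.0712] [0.035 0.042] 80.6 rgb [215. 184. 121.]
round_tray 0.87 [482. 176.  64.  62.] [0.5983 0.0742] [0.072 0.064] 65.6 rgb [224. 182. 114.]
t 7.25 p [ 0.5999 -0.1099  0.2435] yaw 80.8 F [0.5 0.7 0. ] w 1.0 q6 -1.71
  d [ 0.196 -0.114  0.055] r [-0.002 -0.003  0.94 ] rows 10.0
```

View pics/w3.png

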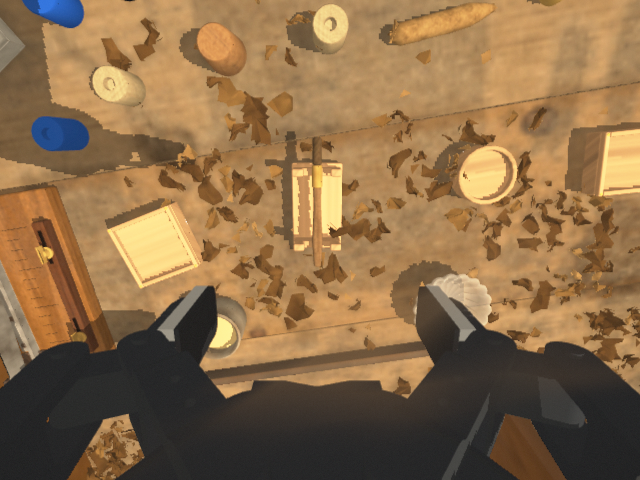

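Brush lies across both notches, centred at (316,200). Next I locate the tops of the stopper at (217,40) and the plugs at (330,22) and (107,85).

```bash

python3 -c "
from h import *
for n,p,h in [('plugA',(330,23),.04),('plugB',(107,84),.04),('stop',(214,42),.048),('sq',(150,240),.027),('rd',(487,172),.027)]: print(n,proj('wrist',p,h).round(4))
for n,p,h in [('plugA',(334,263),.04),('plugB',(451,256),.04),('stop',(391,264),.048),('weight',(215,266),.043)]: print(n,proj('top',p,h).round(4))
go(.43,-.176,.1,90)"
```

```text
plugA [ 0.4276 -0.0701]
plugB [ 0.4446 -0.289 ]
stop [ 0.4283 -0.1773]
sq [ 0.6037 -0.2998]
rd [0.5886 0.0745]
plugA [ 0.434  -0.0707]
plugB [ 0.4484 -0.2895]
stop [ 0.4324 -0.1763]
weight [0.4268 0.1531]
t 7.25 p [ 0.5999 -0.1099  0.2435] yaw 80.8 F [0.5 0.7 0. ] w 1.0 q6 -1.71
  d [ 0.196 -0.116  0.18 ] r [ 0.001 -0.003 -0.107] rows 5.0
```

```bash

python3 -m inch '[{"dx":0.05,"dy":-0.05,"dz":0.03,"rx":0,"ry":0,"rz":-0.05},{"dx":0.11,"dy":-0.1,"dz":0.07,"rx":0,"ry":0,"rz":-0.1},{"dx":0.16,"dy":-0.116,"dz":0.11,"rx":0,"ry":0,"rz":-0.1},{"dx":0.196,"dy":-0.116,"dz":0.14,"rx":0,"ry":0,"rz":-0.1},{"dx":0.196,"dy":-0.116,"dz":0.16,"rx":0,"ry":0,"rz":-0.1}]' 0.6 
python3 -m inch '[{"dx":0,"dy":0,"dz":0,"rx":0,"ry":0,"rz":0}]' 
python3 -c "
from h import *
look(['oak_stopper'],[.048],'w4.png')
go(.431,-.1765,.015,90)"
```

```text
time: 7.75
tool_pos: [0.4275, -0.1761, 0.1149]
tool_rot: [-0.002, 0.006, 1.0, 0.001]
contact_force: [0.9, 0.6, 0.2]
gripper_width: 0.8
grasp_force: 0.0
time: 7.85
tool_pos: [0.4261, -0.1745, 0.1122]
tool_rot: [-0.005, 0.006, 1.0, 0.003]
contact_force: [-0.1, -0.5, -0.2]
gripper_width: 0.802
grasp_force: 0.0
oak_stopper 0.86 [307. 253.  54.  69.] [ 0.4253 -0.1806] [0.034 0.044] 89.2 rgb [197. 138.  80.]
t 7.95 p [ 0.4313 -0.1766  0.1181] yaw 89.4 F [1.1 0.2 0.3] w 0.8 q6 -2.11
  d [ 0.    -0.     0.129] r [ 0.001 -0.001 -0.007] rows 3.0
```

View pics/w4.png

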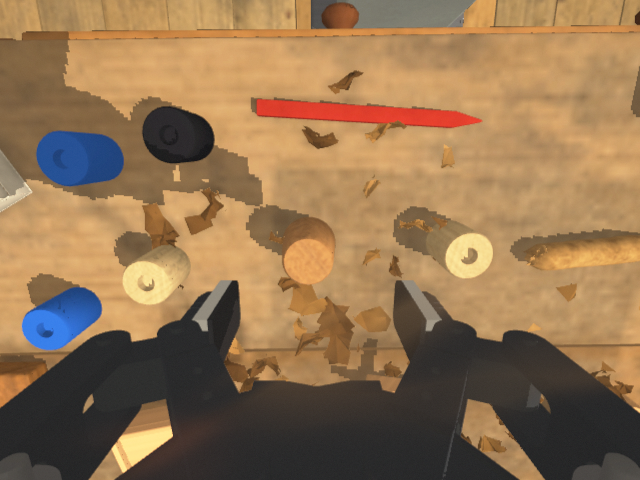

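The stopper's top is at (308,258), between the fingers. The plug tops are at (469,254) and (147,283).

```bash

python3 -c "
from h import *
for n,p,h in [('plugA',(469,255),.04),('plugB',(147,282),.04),('stop',(308,257),.048)]: print(n,proj('wrist',p,h).round(4))
"
```

```text
plugA [ 0.4394 -0.0712]
plugB [ 0.4571 -0.298 ]
stop [ 0.4369 -0.1829]
```

```bash

python3 -m inch '[{"dx":-0.004,"dy":-0.003,"dz":0.05,"rx":0,"ry":0,"rz":0},{"dx":-0.004,"dy":-0.003,"dz":0.1,"rx":0,"ry":0,"rz":0},{"dx":-0.004,"dy":-0.003,"dz":0.128,"rx":0,"ry":0,"rz":0},{"dx":-0.004,"dy":-0.003,"dz":0.128,"rx":0,"ry":0,"rz":0}]' 
python3 -m inch '[{"dx":0,"dy":0,"dz":0,"rx":0,"ry":0,"rz":0},{"dx":0,"dy":0,"dz":0,"rx":0,"ry":0,"rz":0},{"dx":0,"dy":0,"dz":0,"rx":0,"ry":0,"rz":0},{"dx":0,"dy":0,"dz":0,"rx":0,"ry":0,"rz":0}]' -1
python3 -m inch '[{"dx":0,"dy":0,"dz":-0.05,"rx":0,"ry":0,"rz":0},{"dx":0,"dy":0,"dz":-0.11,"rx":0,"ry":0,"rz":0},{"dx":0,"dy":0,"dz":-0.15,"rx":0,"ry":0,"rz":0},{"dx":0,"dy":0,"dz":-0.15,"rx":0,"ry":0,"rz":0}]' 
python3 -c "
from h import *
go(.616,-.302,.15,90)"
```

```text
time: 8.35
tool_pos: [0.4343, -0.1782, 0.0144]
tool_rot: [-0.002, 0.005, 1.0, 0.001]
contact_force: [-0.6, -1.2, -0.7]
gripper_width: 0.801
grasp_force: 0.0
time: 8.75
tool_pos: [0.4373, -0.1805, 0.0194]
tool_rot: [0.003, 0.005, 1.0, -0.001]
contact_force: [0.7, 1.8, 6.8]
gripper_width: 0.406
grasp_force: 60.0
time: 9.15
tool_pos: [0.4384, -0.1815, 0.1438]
tool_rot: [0.006, 0.005, 1.0, -0.004]
contact_force: [1.4, 0.0, -0.4]
gripper_width: 0.408
grasp_force: 60.3
t 9.15 p [ 0.4384 -0.1815  0.1438] yaw 89.4 F [ 1.4  0.  -0.4] w 0.41 q6 -2.11
  d [-0.224 -0.148 -0.004] r [-0.005  0.008 -0.007] rows 5.0
```

```bash

python3 -m inch '[{"dx":-0.05,"dy":-0.03,"dz":-0.01,"rx":0,"ry":0,"rz":0},{"dx":-0.1,"dy":-0.06,"dz":-0.01,"rx":0,"ry":0,"rz":0},{"dx":-0.15,"dy":-0.1,"dz":-0.01,"rx":0,"ry":0,"rz":0},{"dx":-0.2,"dy":-0.13,"dz":-0.01,"rx":0,"ry":0,"rz":0},{"dx":-0.222,"dy":-0.148,"dz":-0.01,"rx":0,"ry":0,"rz":0}]' >/dev/null
python3 -m inch '[{"dx":0,"dy":0,"dz":0,"rx":0,"ry":0,"rz":0},{"dx":0,"dy":0,"dz":0,"rx":0,"ry":0,"rz":0}]' 
python3 -c "
from h import *
im,c=look(['square_tray'],[.027],'w5.png')
go(.616,-.302,.05,90)
q=Ro.from_euler('z',12,degrees=True).as_matrix()[:2,:2]
for h in(.027,.0):
  for X in [(-39,-39),(-39,39),(39,39),(39,-39)]: print(pix(c,[*(np.array([.616,-.302])+q@np.array(X)/1e3),h]).round())
"
```

```text
time: 9.85
tool_pos: [0.6105, -0.2992, 0.1432]
tool_rot: [-0.001, 0.005, 1.0, 0.0]
contact_force: [-0.4, 0.2, -1.6]
gripper_width: 0.409
grasp_force: 60.3
square_tray 0.9 [308. 232. 114.  89.] [ 0.6169 -0.3078] [0.075 0.079] 11.5 rgb [246. 226. 151.]
t 9.95 p [ 0.61   -0.2986  0.1436] yaw 89.4 F [-0.4  0.1 -0.1] w 0.41 q6 -2.13
  d [-0.008 -0.004  0.117] r [ 0.    -0.001 -0.007] rows 2.0
[254. 202.]
[352. 180.]
[370. 273.]
[279. 292.]
[260. 197.]
[349. 177.]
[366. 262.]
[282. 280.]
```

View pics/w5.png

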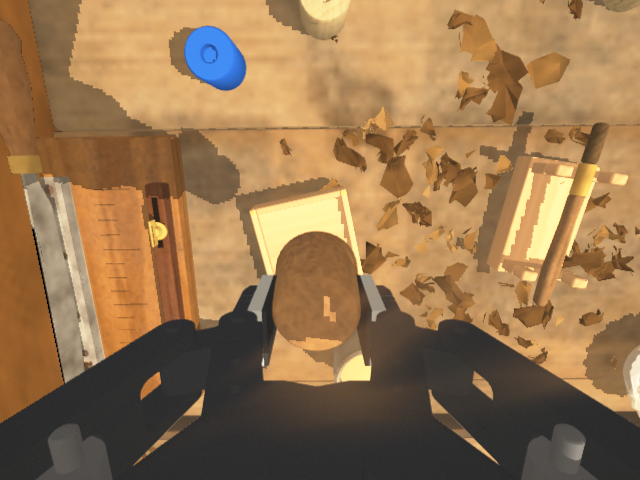

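The tray corners are at (250,209) and (346,187), which puts its centre near (0.620,-0.304). I lower the stopper.

```bash

python3 -m inch '[{"dx":-0.012,"dy":-0.006,"dz":0.04,"rx":0,"ry":0,"rz":0},{"dx":-0.012,"dy":-0.006,"dz":0.09,"rx":0,"ry":0,"rz":0},{"dx":-0.012,"dy":-0.006,"dz":0.115,"rx":0,"ry":0,"rz":0},{"dx":-0.012,"dy":-0.006,"dz":0.115,"rx":0,"ry":0,"rz":0}]' >/dev/null
python3 -m inch '[{"dx":0,"dy":0,"dz":0,"rx":0,"ry":0,"rz":0},{"dx":0,"dy":0,"dz":0,"rx":0,"ry":0,"rz":0}]' 
python3 -c "
from h import *
go(.620,-.304,.0405,90)
"
```

```text
time: 10.55
tool_pos: [0.6216, -0.3049, 0.0549]
tool_rot: [0.002, 0.005, 1.0, -0.001]
contact_force: [-0.4, -0.1, -0.6]
gripper_width: 0.408
grasp_force: 60.3
t 10.55 p [ 0.6216 -0.3049  0.0549] yaw 89.4 F [-0.4 -0.1 -0.6] w 0.41 q6 -2.12
  d [0.002 0.001 0.018] r [-0.001  0.002 -0.007] rows 1.0
```

```bash

python3 -m inch '[{"dx":0,"dy":0,"dz":0.01,"rx":0,"ry":0,"rz":0},{"dx":0,"dy":0,"dz":0.017,"rx":0,"ry":0,"rz":0},{"dx":0,"dy":0,"dz":0.017,"rx":0,"ry":0,"rz":0},{"dx":0,"dy":0,"dz":0.017,"rx":0,"ry":0,"rz":0}]' 
python3 -m inch '[{"dx":0,"dy":0,"dz":0,"rx":0,"ry":0,"rz":0},{"dx":0,"dy":0,"dz":0,"rx":0,"ry":0,"rz":0},{"dx":0,"dy":0,"dz":0,"rx":0,"ry":0,"rz":0}]' 0.3
python3 -m inch '[{"dx":0,"dy":0,"dz":-0.04,"rx":0,"ry":0,"rz":0},{"dx":0,"dy":0,"dz":-0.09,"rx":0,"ry":0,"rz":0},{"dx":0.03,"dy":0,"dz":-0.13,"rx":0,"ry":0,"rz":0},{"dx":0.08,"dy":0.01,"dz":-0.15,"rx":0,"ry":0,"rz":0},{"dx":0.12,"dy":0.01,"dz":-0.15,"rx":0,"ry":0,"rz":0}]'
python3 -c "
from h import *
look(['oak_stopper','square_tray'],[.068,.027],'w6.png')
go(.453,-.294,.11,90)
"
```

```text
time: 10.95
tool_pos: [0.6212, -0.3048, 0.0395]
tool_rot: [0.001, 0.005, 1.0, -0.001]
contact_force: [0.1, 0.4, 3.2]
gripper_width: 0.408
grasp_force: 60.8
time: 11.25
tool_pos: [0.62, -0.3041, 0.0379]
tool_rot: [-0.0, 0.005, 1.0, 0.0]
contact_force: [-0.7, 0.3, 0.6]
gripper_width: 0.645
grasp_force: 0.0
time: 11.75
tool_pos: [0.5249, -0.2958, 0.1623]
tool_rot: [0.002, 0.005, 1.0, -0.002]
contact_force: [-0.4, 1.0, 0.2]
gripper_width: 0.647
grasp_force: 0.0
oak_stopper 0.74 [308. 332.  43.  69.] [ 0.6019 -0.3041] [0.034 0.058] 88.1 rgb [185. 128.  75.]
square_tray 0.78 [308. 323. 101.  97.] [ 0.6164 -0.3078] [0.09  0.081] 12.6 rgb [221. 180. 114.]
t 11.9 p [ 0.5232 -0.2951  0.1583] yaw 89.3 F [ 0.8 -0.9 -0.2] w 0.65 q6 -2.2
  d [0.088 0.    0.06 ] r [ 0.    -0.    -0.008] rows 2.0
```

View pics/w6.png

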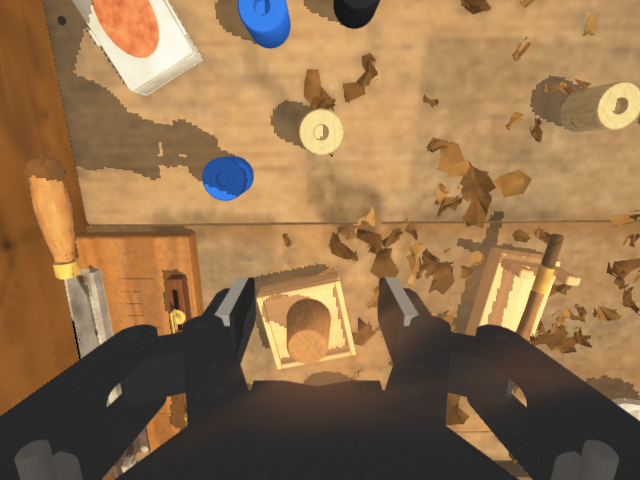

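The stopper stands upright in the middle of the square tray at (308,330). Plug b's top is at (321,131), with a blue look-alike to its left at (228,178).

```bash

python3 -c "
from h import *
b=proj('wrist',(321,131),.04);print(b.round(4),proj('wrist',(619,104),.04).round(4))
go(*b,.012,90)
"
```

```text
[ 0.4461 -0.2915] [ 0.4299 -0.0732]
t 11.9 p [ 0.5232 -0.2951  0.1583] yaw 89.3 F [ 0.8 -0.9 -0.2] w 0.65 q6 -2.2
  d [0.096 0.003 0.183] r [ 0.    -0.    -0.008] rows 4.0
```

```bash

python3 -m inch '[{"dx":0.06,"dy":0.003,"dz":0.02,"rx":0,"ry":0,"rz":0},{"dx":0.092,"dy":0.003,"dz":0.06,"rx":0,"ry":0,"rz":0},{"dx":0.092,"dy":0.003,"dz":0.12,"rx":0,"ry":0,"rz":0},{"dx":0.092,"dy":0.003,"dz":0.165,"rx":0,"ry":0,"rz":0},{"dx":0.092,"dy":0.003,"dz":0.18,"rx":0,"ry":0,"rz":0}]' >/dev/null
python3 -m inch '[{"dx":0,"dy":0,"dz":0,"rx":0,"ry":0,"rz":0}]'
python3 -m inch '[{"dx":0,"dy":0,"dz":0,"rx":0,"ry":0,"rz":0},{"dx":0,"dy":0,"dz":0,"rx":0,"ry":0,"rz":0},{"dx":0,"dy":0,"dz":0,"rx":0,"ry":0,"rz":0},{"dx":0,"dy":0,"dz":0,"rx":0,"ry":0,"rz":0}]' -1
python3 -m inch '[{"dx":0,"dy":0,"dz":-0.05,"rx":0,"ry":0,"rz":0},{"dx":0,"dy":0,"dz":-0.11,"rx":0,"ry":0,"rz":0},{"dx":0,"dy":0,"dz":-0.16,"rx":0,"ry":0,"rz":0},{"dx":0,"dy":0,"dz":-0.18,"rx":0,"ry":0,"rz":0}]' 
python3 -c "
from h import *
go(.609,.232,.155,90)
"
```

```text
time: 12.5
tool_pos: [0.4502, -0.2911, 0.0123]
tool_rot: [-0.002, 0.005, 1.0, 0.002]
contact_force: [-0.3, -0.4, 0.4]
gripper_width: 0.651
grasp_force: 0.0
time: 12.9
tool_pos: [0.4529, -0.2936, 0.0171]
tool_rot: [0.002, 0.005, 1.0, -0.002]
contact_force: [1.2, -0.4, 6.8]
gripper_width: 0.378
grasp_force: 60.0
time: 13.3
tool_pos: [0.4529, -0.2938, 0.1642]
tool_rot: [0.003, 0.005, 1.0, -0.003]
contact_force: [1.0, -0.9, 0.0]
gripper_width: 0.382
grasp_force: 59.7
t 13.3 p [ 0.4529 -0.2938  0.1642] yaw 89.4 F [ 1.  -0.9  0. ] w 0.38 q6 -2.27
  d [-0.188  0.659  0.009] r [-0.004  0.004 -0.007] rows 11.0
```

```bash

python3 -m inch '[{"dx":-0.02,"dy":0.06,"dz":0,"rx":0,"ry":0,"rz":0},{"dx":-0.04,"dy":0.12,"dz":0,"rx":0,"ry":0,"rz":0},{"dx":-0.06,"dy":0.18,"dz":0,"rx":0,"ry":0,"rz":0},{"dx":-0.08,"dy":0.24,"dz":0,"rx":0,"ry":0,"rz":0},{"dx":-0.1,"dy":0.3,"dz":0,"rx":0,"ry":0,"rz":0}]' >/dev/null
python3 -m inch '[{"dx":-0.02,"dy":0.06,"dz":0,"rx":0,"ry":0,"rz":0},{"dx":-0.04,"dy":0.12,"dz":0,"rx":0,"ry":0,"rz":0},{"dx":-0.06,"dy":0.18,"dz":0,"rx":0,"ry":0,"rz":0},{"dx":-0.08,"dy":0.24,"dz":0,"rx":0,"ry":0,"rz":0},{"dx":-0.085,"dy":0.3,"dz":0,"rx":0,"ry":0,"rz":0}]'
python3 -m inch '[{"dx":0,"dy":0.015,"dz":0,"rx":0,"ry":0,"rz":0}]'
python3 -c "
from h import *
im,c=look(['two_bay_tray'],[.027],'w7.png')
look(['two_bay_tray'],[.027],cam='top')
go(.6065,.2325,.05,90)
q=Ro.from_euler('z',-2.7,degrees=True).as_matrix()[:2,:2]
for X in [(-34,-65.5),(-34,65.5),(34,65.5),(34,-65.5)]: print(pix(c,[*(np.array([.608,.264])+q@np.array(X)/1e3),.027]).round())
"
```

```text
time: 14.3
tool_pos: [0.6033, 0.1847, 0.1574]
tool_rot: [-0.0, 0.005, 1.0, -0.0]
contact_force: [0.9, 0.5, 0.2]
gripper_width: 0.38
grasp_force: 59.7
time: 14.4
tool_pos: [0.6025, 0.1992, 0.1573]
tool_rot: [-0.001, 0.003, 1.0, 0.0]
contact_force: [0.1, 0.2, -0.7]
gripper_width: 0.378
grasp_force: 59.8
two_bay_tray 0.67 [396. 236. 157.  86.] [0.61  0.264] [0.131 0.071] 86.9 rgb [241. 206. 130.]
two_bay_tray 0.38 [  6. 230.  12. 107.] [ 0.6079 -0.0652] [0.008 0.03 ] 75.9 rgb [234. 180. 112.]
two_bay_tray 0.92 [185. 177.  33.  37.] [0.6037 0.2248] [0.07  0.065] 2.1 rgb [211. 155.  94.]
two_bay_tray 0.24 [457. 167.  28.  24.] [ 0.6188 -0.3067] [0.042 0.053] 43.5 rgb [164. 111.  61.]
t 14.6 p [0.6026 0.194  0.1577] yaw 89.4 F [-0.2  0.2 -1. ] w 0.38 q6 -1.37
  d [-0.005  0.048  0.135] r [-0.001 -0.001 -0.007] rows 3.0
[318. 190.]
[477. 197.]
[465. 274.]
[315. 268.]
```

View pics/w7.png

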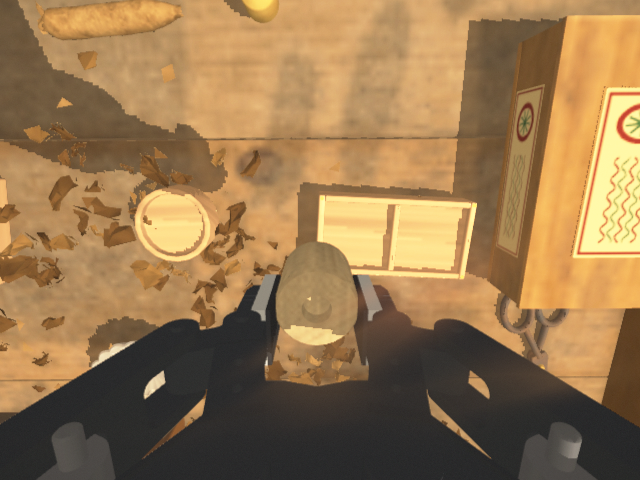

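The tray corners are at (318,195), (475,204) and (465,278), so its centre is near (0.611,0.264). The round tray centre is at (174,222), and the box edge at column ~492 lies about 20 mm beyond the tray.

```bash

python3 -c "
from h import *
print(proj('wrist',(492,278),0),[ (h,proj('wrist',(523,306),h).round(3)) for h in (.04,.06,.08,.1,.12)],proj('wrist',(174,223),.027), proj('wrist',(262,10),.02))"
python3 -m inch '[{"dx":-0.008,"dy":0.048,"dz":0,"rx":0,"ry":0,"rz":0},{"dx":-0.008,"dy":0.048,"dz":0.06,"rx":0,"ry":0,"rz":0},{"dx":-0.008,"dy":0.048,"dz":0.11,"rx":0,"ry":0,"rz":0},{"dx":-0.008,"dy":0.048,"dz":0.135,"rx":0,"ry":0,"rz":0},{"dx":-0.008,"dy":0.048,"dz":0.135,"rx":0,"ry":0,"rz":0}]' >/dev/null
python3 -m inch '[{"dx":0,"dy":0,"dz":0,"rx":0,"ry":0,"rz":0},{"dx":0,"dy":0,"dz":0,"rx":0,"ry":0,"rz":0}]'
python3 -c "
from h import *
go(.6095,.2325,.038,90)"
```

```text
[0.6606765  0.36152241] [(0.04, array([0.67 , 0.369])), (0.06, array([0.66 , 0.355])), (0.08, array([0.65 , 0.342])), (0.1, array([0.639, 0.329])), (0.12, array([0.629, 0.315]))] [0.59730363 0.07346436] [0.43888519 0.15471447]
time: 15.3
tool_pos: [0.6118, 0.2327, 0.0531]
tool_rot: [0.002, 0.006, 1.0, 0.0]
contact_force: [-0.7, -0.1, 0.3]
gripper_width: 0.379
grasp_force: 59.8
t 15.3 p [0.6118 0.2327 0.0531] yaw 89.3 F [-0.7 -0.1  0.3] w 0.38 q6 -1.31
  d [ 0.003 -0.     0.019] r [ 0.001  0.003 -0.008] rows 1.0
```

```bash

python3 -m inch '[{"dx":0.002,"dy":0,"dz":0.01,"rx":0,"ry":0,"rz":0},{"dx":0.002,"dy":0,"dz":0.018,"rx":0,"ry":0,"rz":0},{"dx":0.002,"dy":0,"dz":0.018,"rx":0,"ry":0,"rz":0},{"dx":0.002,"dy":0,"dz":0.018,"rx":0,"ry":0,"rz":0}]' 
python3 -m inch '[{"dx":0,"dy":0,"dz":0,"rx":0,"ry":0,"rz":0},{"dx":0,"dy":0,"dz":0,"rx":0,"ry":0,"rz":0},{"dx":0,"dy":0,"dz":0,"rx":0,"ry":0,"rz":0}]' 0.2
python3 -m inch '[{"dx":0,"dy":0,"dz":-0.04,"rx":0,"ry":0,"rz":0},{"dx":0,"dy":0,"dz":-0.09,"rx":0,"ry":0,"rz":0},{"dx":0.02,"dy":-0.03,"dz":-0.13,"rx":0,"ry":0,"rz":0},{"dx":0.05,"dy":-0.08,"dz":-0.15,"rx":0,"ry":0,"rz":0},{"dx":0.08,"dy":-0.13,"dz":-0.15,"rx":0,"ry":0,"rz":0}]'
python3 -m inch '[{"dx":0.03,"dy":-0.05,"dz":0,"rx":0,"ry":0,"rz":0},{"dx":0.06,"dy":-0.1,"dz":0,"rx":0,"ry":0,"rz":0},{"dx":0.09,"dy":-0.15,"dz":0,"rx":0,"ry":0,"rz":0},{"dx":0.1,"dy":-0.2,"dz":0,"rx":0,"ry":0,"rz":0},{"dx":0.1,"dy":-0.23,"dz":0,"rx":0,"ry":0,"rz":0}]'
python3 -m inch '[{"dx":0,"dy":0,"dz":0,"rx":0,"ry":0,"rz":0}]'
python3 -c "
from h import *
look(['pale_plug_a','bunch','oak_stopper'],[.04,.01,.06],'w8.png')
go(.433,-.072,.012,90)"
```

```text
time: 15.7
tool_pos: [0.6092, 0.2335, 0.0372]
tool_rot: [0.001, 0.005, 1.0, 0.0]
contact_force: [0.2, -0.7, 3.3]
gripper_width: 0.379
grasp_force: 60.2
time: 16.0
tool_pos: [0.6078, 0.2333, 0.0354]
tool_rot: [-0.001, 0.005, 1.0, -0.0]
contact_force: [0.7, 0.3, 0.2]
gripper_width: 0.599
grasp_force: 0.0
time: 16.5
tool_pos: [0.5446, 0.1296, 0.1598]
tool_rot: [0.003, 0.005, 1.0, 0.0]
contact_force: [0.8, 0.1, 0.0]
gripper_width: 0.599
grasp_force: 0.0
time: 17.0
tool_pos: [0.4598, -0.055, 0.1558]
tool_rot: [-0.0, 0.006, 1.0, -0.0]
contact_force: [-0.0, 0.3, 0.2]
gripper_width: 0.601
grasp_force: 0.0
time: 17.1
tool_pos: [0.4608, -0.0553, 0.156]
tool_rot: [0.0, 0.007, 1.0, -0.0]
contact_force: [0.3, -0.2, 0.3]
gripper_width: 0.598
grasp_force: 0.0
pale_plug_a 0.85 [298. 195.  42.  47.] [ 0.431  -0.0705] [0.034 0.035] 29.4 rgb [232. 204. 136.]
pale_plug_a 0.73 [43. 91. 84. 52.] [ 0.3539 -0.2524] [0.059 0.033] 78.0 rgb [28. 27. 27.]
pale_plug_a 0.71 [  3. 119.   7.  21.] [ 0.3715 -0.2855] [0.004 0.018] 75.3 rgb [ 39.  67. 115.]
pale_plug_a 0.58 [620. 380.  38.  55.] [0.606 0.218] [0.064 0.032] 13.2 rgb [139. 112.  76.]
bunch 0.34 [271. 352.  54.  68.] [ 0.5896 -0.0939] [0.026 0.069] 80.5 rgb [217. 176. 112.]
oak_stopper 0.89 [ 39. 390.  63.  43.] [ 0.5876 -0.2964] [0.01  0.073] 35.8 rgb [123.  86.  51.]
t 17.3 p [ 0.4613 -0.0523  0.1559] yaw 89.4 F [-0.1 -0.   0.6] w 0.6 q6 -1.83
  d [ 0.035 -0.025  0.18 ] r [ 0.    -0.    -0.006] rows 3.0
```

View pics/w8.png

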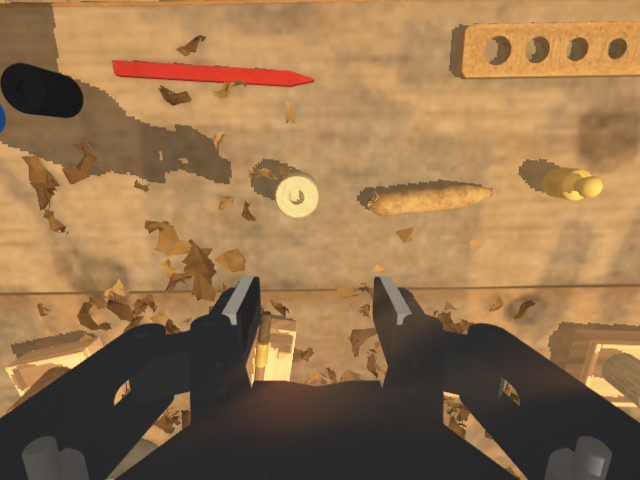

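Plug a is at (298,195). The bunch end is at (370,200), about 60 mm away, so the fingers fit.

```bash

python3 -m inch '[{"dx":0.035,"dy":-0.024,"dz":0,"rx":0,"ry":0,"rz":0},{"dx":0.035,"dy":-0.024,"dz":0.05,"rx":0,"ry":0,"rz":0},{"dx":0.035,"dy":-0.024,"dz":0.11,"rx":0,"ry":0,"rz":0},{"dx":0.035,"dy":-0.024,"dz":0.16,"rx":0,"ry":0,"rz":0},{"dx":0.035,"dy":-0.024,"dz":0.178,"rx":0,"ry":0,"rz":0}]' >/dev/null
python3 -m inch '[{"dx":0,"dy":0,"dz":0,"rx":0,"ry":0,"rz":0}]'
python3 -m inch '[{"dx":0,"dy":0,"dz":0,"rx":0,"ry":0,"rz":0},{"dx":0,"dy":0,"dz":0,"rx":0,"ry":0,"rz":0},{"dx":0,"dy":0,"dz":0,"rx":0,"ry":0,"rz":0},{"dx":0,"dy":0,"dz":0,"rx":0,"ry":0,"rz":0}]' -1
python3 -m inch '[{"dx":0,"dy":0,"dz":-0.05,"rx":0,"ry":0,"rz":0},{"dx":0,"dy":0,"dz":-0.11,"rx":0,"ry":0,"rz":0},{"dx":0,"dy":0,"dz":-0.16,"rx":0,"ry":0,"rz":0},{"dx":0,"dy":0,"dz":-0.18,"rx":0,"ry":0,"rz":0}]' 
python3 -c "
from h import *
go(.612,.2955,.155,90)
"
```

```text
time: 17.9
tool_pos: [0.4305, -0.07, 0.0105]
tool_rot: [-0.003, 0.004, 1.0, 0.001]
contact_force: [-0.1, 0.4, 0.1]
gripper_width: 0.598
grasp_force: 0.0
time: 18.3
tool_pos: [0.4342, -0.0723, 0.015]
tool_rot: [0.001, 0.005, 1.0, -0.0]
contact_force: [0.2, -0.2, 2.2]
gripper_width: 0.382
grasp_force: 59.7
time: 18.7
tool_pos: [0.4356, -0.073, 0.1635]
tool_rot: [0.004, 0.005, 1.0, -0.002]
contact_force: [0.7, -0.5, -0.4]
gripper_width: 0.379
grasp_force: 59.7
t 18.7 p [ 0.4356 -0.073   0.1635] yaw 89.4 F [ 0.7 -0.5 -0.4] w 0.38 q6 -1.89
  d [-0.215  0.463  0.011] r [-0.002  0.006 -0.007] rows 9.0
```

```bash

python3 -m inch '[{"dx":-0.02,"dy":0.05,"dz":0,"rx":0,"ry":0,"rz":0},{"dx":-0.05,"dy":0.1,"dz":0,"rx":0,"ry":0,"rz":0},{"dx":-0.08,"dy":0.15,"dz":0,"rx":0,"ry":0,"rz":0},{"dx":-0.1,"dy":0.2,"dz":0,"rx":0,"ry":0,"rz":0},{"dx":-0.12,"dy":0.25,"dz":0,"rx":0,"ry":0,"rz":0}]' >/dev/null
python3 -m inch '[{"dx":-0.02,"dy":0.05,"dz":0,"rx":0,"ry":0,"rz":0},{"dx":-0.04,"dy":0.1,"dz":0,"rx":0,"ry":0,"rz":0},{"dx":-0.07,"dy":0.15,"dz":0,"rx":0,"ry":0,"rz":0},{"dx":-0.095,"dy":0.2,"dz":0,"rx":0,"ry":0,"rz":0},{"dx":-0.095,"dy":0.213,"dz":0,"rx":0,"ry":0,"rz":0}]' >/dev/null
python3 -m inch '[{"dx":0,"dy":0,"dz":0,"rx":0,"ry":0,"rz":0},{"dx":0,"dy":0,"dz":0.04,"rx":0,"ry":0,"rz":0},{"dx":0,"dy":0,"dz":0.09,"rx":0,"ry":0,"rz":0},{"dx":0,"dy":0,"dz":0.13,"rx":0,"ry":0,"rz":0},{"dx":0,"dy":0,"dz":0.13,"rx":0,"ry":0,"rz":0}]' 
python3 -m inch '[{"dx":0,"dy":0,"dz":0,"rx":0,"ry":0,"rz":0}]'
python3 -c "
from h import *
go(.612,.2955,.036,90)
"
```

```text
time: 20.2
tool_pos: [0.6044, 0.2933, 0.0476]
tool_rot: [-0.005, 0.006, 1.0, -0.002]
contact_force: [-0.7, -0.5, -1.7]
gripper_width: 0.378
grasp_force: 59.8
time: 20.3
tool_pos: [0.6087, 0.2952, 0.054]
tool_rot: [-0.0, 0.006, 1.0, -0.0]
contact_force: [0.6, 0.7, 0.1]
gripper_width: 0.376
grasp_force: 59.8
t 20.3 p [0.6087 0.2952 0.054 ] yaw 89.3 F [0.6 0.7 0.1] w 0.38 q6 -1.22
  d [-0.004  0.     0.023] r [-0.    -0.001 -0.008] rows 1.0
```

```bash

python3 -m inch '[{"dx":-0.003,"dy":0,"dz":0.012,"rx":0,"ry":0,"rz":0},{"dx":-0.003,"dy":0,"dz":0.022,"rx":0,"ry":0,"rz":0},{"dx":-0.003,"dy":0,"dz":0.022,"rx":0,"ry":0,"rz":0},{"dx":-0.003,"dy":0,"dz":0.022,"rx":0,"ry":0,"rz":0}]' 
python3 -m inch '[{"dx":0,"dy":0,"dz":0,"rx":0,"ry":0,"rz":0},{"dx":0,"dy":0,"dz":0,"rx":0,"ry":0,"rz":0},{"dx":0,"dy":0,"dz":0,"rx":0,"ry":0,"rz":0}]' 0.1
python3 -m inch '[{"dx":0,"dy":0,"dz":-0.04,"rx":0,"ry":0,"rz":0},{"dx":0,"dy":0,"dz":-0.09,"rx":0,"ry":0,"rz":0},{"dx":0.03,"dy":-0.03,"dz":-0.13,"rx":0,"ry":0,"rz":0},{"dx":0.07,"dy":-0.06,"dz":-0.15,"rx":0,"ry":0,"rz":0},{"dx":0.11,"dy":-0.1,"dz":-0.15,"rx":0,"ry":0,"rz":0}]'
python3 -m inch '[{"dx":0.04,"dy":-0.03,"dz":0,"rx":0,"ry":0,"rz":0},{"dx":0.08,"dy":-0.06,"dz":0,"rx":0,"ry":0,"rz":0},{"dx":0.08,"dy":-0.075,"dz":0,"rx":0,"ry":0,"rz":0},{"dx":0.08,"dy":-0.075,"dz":0,"rx":0,"ry":0,"rz":0}]' 0
python3 -c "
from h import *
look(['brass_weight'],[.015],'w9.png')
go(.43,.155,.006,90)"
```

```text
time: 20.7
tool_pos: [0.6116, 0.2965, 0.0363]
tool_rot: [0.0, 0.005, 1.0, 0.0]
contact_force: [-0.8, -0.5, 0.4]
gripper_width: 0.375
grasp_force: 59.8
time: 21.0
tool_pos: [0.6117, 0.2966, 0.0365]
tool_rot: [0.0, 0.005, 1.0, 0.0]
contact_force: [1.2, -0.2, -0.6]
gripper_width: 0.549
grasp_force: 0.0
time: 21.5
tool_pos: [0.5241, 0.2178, 0.1605]
tool_rot: [0.004, 0.005, 1.0, 0.001]
contact_force: [0.3, -0.4, 0.6]
gripper_width: 0.547
grasp_force: 0.0
time: 21.9
tool_pos: [0.4581, 0.1572, 0.1565]
tool_rot: [0.001, 0.006, 1.0, 0.0]
contact_force: [-0.1, 0.3, 0.9]
gripper_width: 0.498
grasp_force: 0.0
brass_weight 0.73 [316. 188.  31.  34.] [0.4283 0.1569] [0.026 0.027] 89.3 rgb [224. 183.  88.]
brass_weight 0.6 [ 43. 364.  85.  93.] [ 0.5924 -0.1006] [0.053 0.086] 79.5 rgb [215. 174. 110.]
t 22.0 p [0.4592 0.1584 0.1569] yaw 89.4 F [0.8 0.1 0.6] w 0.5 q6 -1.38
  d [ 0.037 -0.005  0.189] r [ 0.     0.001 -0.008] rows 4.0
```

View pics/w9.png

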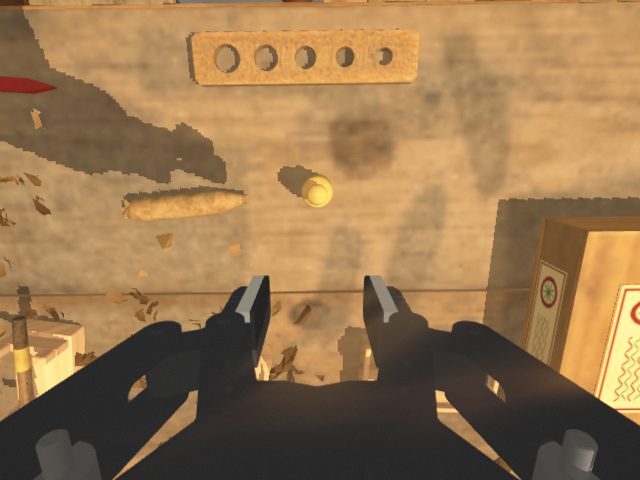

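The weight is at (316,188), i.e. (0.4285,0.157). The bunch, at (183,203), is well clear of it and unmoved.

```bash

python3 -m inch '[{"dx":0.038,"dy":-0.002,"dz":0,"rx":0,"ry":0,"rz":0},{"dx":0.038,"dy":-0.002,"dz":0.05,"rx":0,"ry":0,"rz":0},{"dx":0.038,"dy":-0.002,"dz":0.11,"rx":0,"ry":0,"rz":0},{"dx":0.038,"dy":-0.002,"dz":0.165,"rx":0,"ry":0,"rz":0},{"dx":0.038,"dy":-0.002,"dz":0.187,"rx":0,"ry":0,"rz":0}]' >/dev/null
python3 -m inch '[{"dx":0,"dy":0,"dz":0,"rx":0,"ry":0,"rz":0}]'
python3 -m inch '[{"dx":0,"dy":0,"dz":0,"rx":0,"ry":0,"rz":0},{"dx":0,"dy":0,"dz":0,"rx":0,"ry":0,"rz":0},{"dx":0,"dy":0,"dz":0,"rx":0,"ry":0,"rz":0},{"dx":0,"dy":0,"dz":0,"rx":0,"ry":0,"rz":0}]' -1
python3 -m inch '[{"dx":0,"dy":0,"dz":-0.05,"rx":0,"ry":0,"rz":0},{"dx":0,"dy":0,"dz":-0.11,"rx":0,"ry":0,"rz":0},{"dx":0,"dy":0,"dz":-0.14,"rx":0,"ry":0,"rz":0},{"dx":0,"dy":0,"dz":-0.14,"rx":0,"ry":0,"rz":0}]' 
python3 -c "
from h import *
go(.598,.074,.12,90)
"
```

```text
time: 22.6
tool_pos: [0.4255, 0.157, 0.0032]
tool_rot: [-0.004, 0.005, 1.0, -0.001]
contact_force: [-0.4, -0.1, 0.8]
gripper_width: 0.502
grasp_force: 0.0
time: 23.0
tool_pos: [0.429, 0.1572, 0.0081]
tool_rot: [0.002, 0.005, 1.0, 0.0]
contact_force: [0.3, 1.3, 1.5]
gripper_width: 0.263
grasp_force: 59.1
time: 23.4
tool_pos: [0.4311, 0.1575, 0.1242]
tool_rot: [0.005, 0.005, 1.0, 0.001]
contact_force: [0.7, 0.2, -0.5]
gripper_width: 0.269
grasp_force: 59.2
t 23.4 p [0.4311 0.1575 0.1242] yaw 89.4 F [ 0.7  0.2 -0.5] w 0.27 q6 -1.37
  d [-0.21  -0.102  0.007] r [ 0.001  0.007 -0.007] rows 4.0
```

```bash

python3 -m inch '[{"dx":-0.05,"dy":-0.025,"dz":0,"rx":0,"ry":0,"rz":0},{"dx":-0.1,"dy":-0.05,"dz":0,"rx":0,"ry":0,"rz":0},{"dx":-0.15,"dy":-0.075,"dz":0,"rx":0,"ry":0,"rz":0},{"dx":-0.19,"dy":-0.102,"dz":0,"rx":0,"ry":0,"rz":0},{"dx":-0.207,"dy":-0.102,"dz":0,"rx":0,"ry":0,"rz":0}]' >/dev/null
python3 -m inch '[{"dx":0,"dy":0,"dz":0,"rx":0,"ry":0,"rz":0},{"dx":0,"dy":0,"dz":0.03,"rx":0,"ry":0,"rz":0},{"dx":0,"dy":0,"dz":0.07,"rx":0,"ry":0,"rz":0},{"dx":0,"dy":0,"dz":0.09,"rx":0,"ry":0,"rz":0},{"dx":0,"dy":0,"dz":0.09,"rx":0,"ry":0,"rz":0}]'
python3 -m inch '[{"dx":0,"dy":0,"dz":0,"rx":0,"ry":0,"rz":0}]'
python3 -c "
from h import *
look(['round_tray','brass_weight'],[.027,.06],'w10.png')
go(.598,.074,.029,90)
"
```

```text
time: 24.4
tool_pos: [0.5884, 0.0738, 0.0424]
tool_rot: [-0.004, 0.005, 1.0, -0.0]
contact_force: [-0.7, 0.6, -0.8]
gripper_width: 0.263
grasp_force: 59.2
time: 24.5
tool_pos: [0.5919, 0.0738, 0.0466]
tool_rot: [-0.0, 0.005, 1.0, 0.0]
contact_force: [-0.3, -0.4, -0.8]
gripper_width: 0.265
grasp_force: 59.2
round_tray 0.67 [325. 283. 115. 120.] [0.5818 0.0807] [0.063 0.037] 79.1 rgb [216. 176. 112.]
brass_weight 0.59 [316. 305.  52.  86.] [0.591  0.0731] [0.023 0.04 ] 89.4 rgb [185. 140.  71.]
t 24.65 p [0.5935 0.0736 0.0485] yaw 89.4 F [ 0.2  0.4 -0.6] w 0.27 q6 -1.56
  d [-0.005  0.001  0.024] r [-0.     0.002 -0.007] rows 1.0
```

View pics/w10.png

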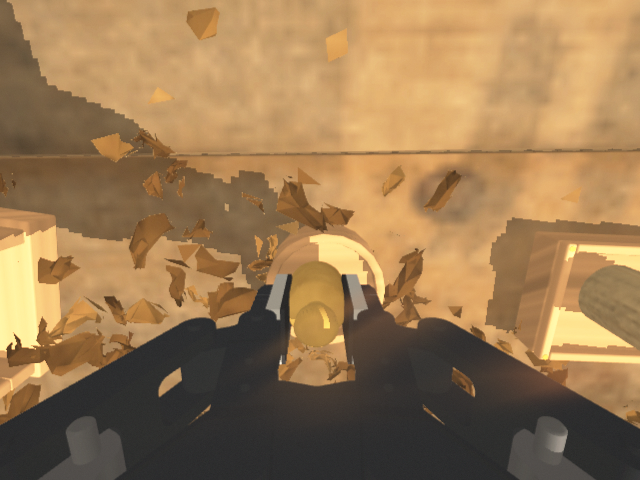

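```bash

python3 -c "
from h import *
print(proj('wrist',(327,227),.027),proj('wrist',(270,285),.027),proj('wrist',(384,285),.027))
go(.598,.078,.029,90)
"
```

```text
[0.56710408 0.07849538] [0.59845014 0.04818971] [0.59906465 0.10865533]
t 24.65 p [0.5935 0.0736 0.0485] yaw 89.4 F [ 0.2  0.4 -0.6] w 0.27 q6 -1.56
  d [-0.005  0.006  0.024] r [-0.     0.002 -0.007] rows 1.0
```

```bash

python3 -m inch '[{"dx":-0.006,"dy":0.006,"dz":0,"rx":0,"ry":0,"rz":0},{"dx":-0.006,"dy":0.006,"dz":0.012,"rx":0,"ry":0,"rz":0},{"dx":-0.006,"dy":0.006,"dz":0.022,"rx":0,"ry":0,"rz":0},{"dx":-0.006,"dy":0.006,"dz":0.022,"rx":0,"ry":0,"rz":0}]'
python3 -m inch '[{"dx":0,"dy":0,"dz":0,"rx":0,"ry":0,"rz":0},{"dx":0,"dy":0,"dz":0,"rx":0,"ry":0,"rz":0}]'
python3 -c "
from h import *
go(.599,.078,.028,90)
"
```

```text
time: 25.05
tool_pos: [0.597, 0.0783, 0.0281]
tool_rot: [-0.0, 0.005, 1.0, -0.0]
contact_force: [0.1, -0.3, -0.1]
gripper_width: 0.263
grasp_force: 59.2
time: 25.25
tool_pos: [0.5966, 0.0781, 0.0282]
tool_rot: [-0.001, 0.005, 1.0, -0.0]
contact_force: [0.0, 0.2, -1.4]
gripper_width: 0.263
grasp_force: 59.2
t 25.25 p [0.5966 0.0781 0.0282] yaw 89.4 F [ 0.   0.2 -1.4] w 0.26 q6 -1.55
  d [-0.003 -0.     0.   ] r [-0.    -0.001 -0.007] rows 1.0
```

Release gently, lift clear, retreat and check.

```bash

python3 -m inch '[{"dx":0,"dy":0,"dz":0,"rx":0,"ry":0,"rz":0},{"dx":0,"dy":0,"dz":0,"rx":0,"ry":0,"rz":0},{"dx":0,"dy":0,"dz":0,"rx":0,"ry":0,"rz":0}]' 0
python3 -m inch '[{"dx":0,"dy":0,"dz":-0.04,"rx":0,"ry":0,"rz":0},{"dx":0,"dy":0,"dz":-0.09,"rx":0,"ry":0,"rz":0},{"dx":0,"dy":0,"dz":-0.15,"rx":0,"ry":0,"rz":0},{"dx":0.05,"dy":0,"dz":-0.21,"rx":0,"ry":0,"rz":0},{"dx":0.1,"dy":0,"dz":-0.26,"rx":0,"ry":0,"rz":0}]'
python3 -m inch '[{"dx":0.06,"dy":0,"dz":0,"rx":0,"ry":0,"rz":0},{"dx":0.12,"dy":0,"dz":0,"rx":0,"ry":0,"rz":0},{"dx":0.14,"dy":0,"dz":0,"rx":0,"ry":0,"rz":0},{"dx":0.14,"dy":0,"dz":0,"rx":0,"ry":0,"rz":0},{"dx":0.14,"dy":0,"dz":0,"rx":0,"ry":0,"rz":0}]'
python3 -c "
from h import *
look(['paste_brush','brush_rest','bunch'],[.047,.049,.01],'w11.png')
im=optics.grab_frame('top')
cv2.imwrite('pics/t3.png',cv2.resize(im[130:290,110:510],None,fx=2,fy=2,interpolation=2)[:,:,::-1])"
```

```text
time: 25.55
tool_pos: [0.5972, 0.0782, 0.029]
tool_rot: [0.0, 0.005, 1.0, 0.0]
contact_force: [-0.4, -0.4, 0.9]
gripper_width: 0.5
grasp_force: 0.0
time: 26.05
tool_pos: [0.5304, 0.0788, 0.2259]
tool_rot: [0.001, 0.005, 1.0, 0.0]
contact_force: [1.1, 0.1, -0.6]
gripper_width: 0.499
grasp_force: 0.0
time: 26.55
tool_pos: [0.4188, 0.0801, 0.2237]
tool_rot: [0.001, 0.005, 1.0, -0.0]
contact_force: [0.6, -0.1, -0.5]
gripper_width: 0.495
grasp_force: 0.0
paste_brush 0.17 [501. 388.  10.  11.] [0.6165 0.2828] [0.022 0.004] 34.6 rgb [127. 103.  70.]
brush_rest 0.73 [161. 359.  59.  81.] [ 0.6136 -0.1219] [0.011 0.033] 66.4 rgb [179. 133.  85.]
bunch 0.74 [152. 322.   8.   7.] [ 0.5503 -0.1189] [0.008 0.012] 22.3 rgb [98. 73. 45.]
bunch 0.7 [317. 358.  48.  54.] [0.6049 0.0774] [0.066 0.073] 89.4 rgb [205. 156.  97.]
bunch 0.64 [287. 229.  98.  25.] [0.4402 0.0428] [0.022 0.107] 4.7 rgb [199. 145.  80.]
```

View pics/w11.png

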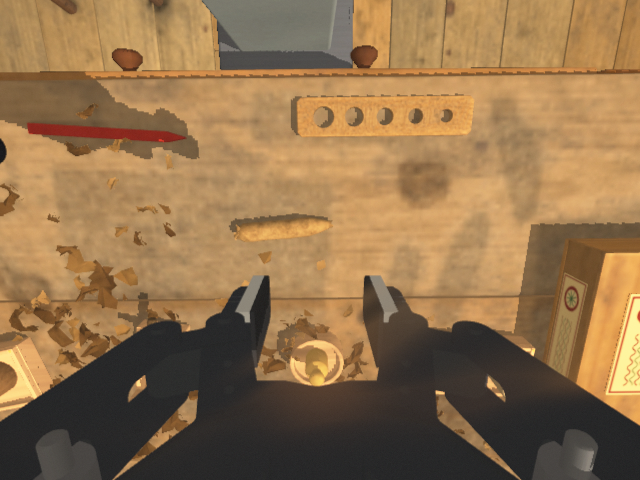

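The weight stands in the round tray at (317,362), and the bunch is unmoved at (283,229). I've used up my picture views, so I check the plugs by number from the fixed cameras.

```bash

python3 -c "
from h import *
for cam in ('top','scene'):
  print(cam);look(['pale_plug_a','oak_stopper','brass_weight','paste_brush'],[.04,.044,.04,.047],cam=cam)
for cam in ('top','scene'):
  print(cam,[pix(cam,[x,y,.04]).round() for x,y in [(.6095,.2325),(.6125,.2955),(.62,-.304),(.598,.078),(.602,-.11)]])"
```

```text
top
pale_plug_a 0.85 [144. 170.  26.  23.] [0.6097 0.2977] [0.05  0.035] 46.2 rgb [173. 138.  89.]
pale_plug_a 0.83 [471. 302.  23.  18.] [ 0.3647 -0.3258] [0.044 0.034] 81.0 rgb [ 48.  93. 174.]
pale_plug_a 0.75 [438. 309.  23.  18.] [ 0.3502 -0.2594] [0.029 0.037] 0.5 rgb [36. 32. 32.]
pale_plug_a 0.74 [488. 239.  23.  21.] [ 0.4808 -0.3621] [0.034 0.043] 0.3 rgb [ 45.  90. 172.]
oak_stopper 0.9 [456. 168.  26.  23.] [ 0.6145 -0.3028] [0.037 0.051] 45.0 rgb [157. 105.  57.]
brass_weight 0.76 [259. 179.  14.  11.] [0.5933 0.0783] [0.026 0.022] 45.3 rgb [179. 134.  58.]
paste_brush 0.68 [353. 180.  12.  73.] [ 0.5978 -0.1091] [0.011 0.138] 81.1 rgb [158. 112.  61.]
paste_brush 0.55 [178. 174.  22.  20.] [0.6016 0.2321] [0.045 0.032] 46.8 rgb [175. 140.  91.]
scene
pale_plug_a 0.97 [149. 340.  28.  30.] [0.6108 0.2963] [0.035 0.058] 67.5 rgb [154. 128.  94.]
pale_plug_a 0.93 [443. 208.  16.  22.] [ 0.3462 -0.2452] [0.032 0.063] 17.1 rgb [37. 34. 34.]
pale_plug_a 0.9 [456. 185.  22.  25.] [ 0.3593 -0.3112] [0.033 0.061] 18.0 rgb [ 51.  81. 142.]
pale_plug_a 0.64 [176. 314.  26.  32.] [0.6062 0.2337] [0.034 0.058] 58.1 rgb [158. 131.  96.]
brass_weight 0.63 [241. 256.  16.  20.] [0.5951 0.08  ] [0.024 0.046] 48.5 rgb [169. 131.  78.]
paste_brush 0.56 [285. 184.  19.  12.] [ 0.6341 -0.1108] [0.012 0.056] 80.2 rgb [137. 102.  71.]
top [array([178., 171.]), array([145., 170.]), array([456., 166.]), array([257., 177.]), array([355., 175.])]
scene [array([174., 311.]), array([146., 337.]), array([344., 136.]), array([238., 255.]), array([298., 193.])]
```

All five are detected where they should be, so I hand the job in.

```bash
python3 -c "
from plant import ticket
print(ticket.job_done())"
```

```text
the job is handed in; nothing more can be done
None
```

The job is handed in, verdict not shown: both pale plugs, the oak stopper, the brass weight and the brush were placed by about 27 s of the 102 s, and the final camera checks found each in its place with the bunch unmoved.

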